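# Pack the player kits of the demo game

### The job

Pack the two player kits of the demo game away: in the tray of each colour put the die of that colour down in the dice slot, and then lay the pack of cards with the band of that colour flat in the card well on top, so that it closes the slot and the die cannot fall out. Leave the blue and yellow pawns, the sand timer and the bell where they stand.

Things in the scene. Friction and masses are not known exactly. Their poses are not given: they have to be found in the camera images.
- red_tray: fixed red tray; origin: centre of its underside, x along its long side, z up. Block 110 x 85 x 24 mm. Dice slot in its top, centred: 80 (x) x 34 (y), floor (dark) at z 3. Card well on its top (floor z 24): 104 (x) x 79 (y), bounded only by 4 L-shaped corner posts (tops z 38, 3 thick, legs 20); sides open between them for fingers (64 in the long ones). A pack in the well covers the slot
- purple_tray: fixed purple tray; origin: centre of its underside, x along its long side, z up. Block 110 x 85 x 24 mm. Dice slot in its top, centred: 80 (x) x 34 (y), floor (dark) at z 3. Card well on its top (floor z 24): 104 (x) x 79 (y), bounded only by 4 L-shaped corner posts (tops z 38, 3 thick, legs 20); sides open between them for fingers (64 in the long ones). A pack in the well covers the slot
- red_deck_mid (a point): loose pack of playing cards with a red paper band round its middle, 88 x 63 x 19 mm, 0.11 kg, lying flat, back up; this point is its centre, 9.5 mm above its underside; x along its 88 mm side, y along its 63 mm side (grasp across y), z up
- purple_deck_mid (a point): loose pack of playing cards with a purple paper band round its middle, 88 x 63 x 19 mm, 0.11 kg, lying flat, back up; this point is its centre, 9.5 mm above its underside; x along its 88 mm side, y along its 63 mm side (grasp across y), z up
- red_die_mid (a point): loose red six-sided die with white pips, a 19 mm cube; this point is its centre; axes square to its faces
- purple_die_mid (a point): loose purple six-sided die with white pips, a 16 mm cube; this point is its centre; axes square to its faces
- blue_pawn: blue wooden pawn, 22 mm wide, 35 mm high, loose, to be left alone; origin at the centre of its foot
- yellow_pawn: yellow wooden pawn, 22 mm wide, 35 mm high, loose, to be left alone; origin at the centre of its foot
- sand_timer: sand timer with brown wooden ends, 36 mm wide, 85 mm high, loose, to be left alone; origin at the centre of its foot
- counter_bell: chrome counter bell on a black foot, 87 mm wide, 58 mm high, loose, to be left alone; origin at the centre of its foot

How it is judged (in metres and radians):
At the end, for the whole second after the job is handed in: each die is down in the dice slot of its colour's tray; over it the pack of that colour lies on the well floor (centre 30 to 36.5 mm above the tray's underside), flat within 0.08 rad, within 14 mm of the tray's middle and 0.26 rad of its long side; all released, at rest (z of red_die_mid in the frame of red_tray between 0.006 and 0.019 m and horizontal distance between red_die_mid and red_tray below 0.036 m and z of red_deck_mid in the frame of red_tray between 0.03 and 0.0365 m and horizontal distance between red_deck_mid and red_tray below 0.014 m and angle between each of red_deck_mid, purple_deck_mid's own z axis and vertical below 0.08 rad and angle between the x axis of red_deck_mid and the x axis of red_tray, either way round below 0.26 rad and z of purple_die_mid in the frame of purple_tray between 0.006 and 0.019 m and horizontal distance between purple_die_mid and purple_tray below 0.036 m and z of purple_deck_mid in the frame of purple_tray between 0.03 and 0.0365 m and horizontal distance between purple_deck_mid and purple_tray below 0.014 m and angle between the x axis of purple_deck_mid and the x axis of purple_tray, either way round below 0.26 rad); the robot touches nothing.
It fails at once if the blue pawn is moved by more than 20 mm (distance of blue_pawn from where it was at the start of the episode above 0.02 m).
It fails at once if the yellow pawn is moved by more than 20 mm (distance of yellow_pawn from where it was at the start of the episode above 0.02 m).
It fails at once if the sand timer is moved by more than 20 mm (distance of sand_timer from where it was at the start of the episode above 0.02 m).
It fails at once if the counter bell is moved by more than 20 mm (distance of counter_bell from where it was at the start of the episode above 0.02 m).
It also fails if it takes over 104 s, if anything falls off the work surface, if the arm or the gripper's body presses on something with over 40 N, if the wrist force passes 120 N, or if a joint passes its speed limit or range.

### The arm

A 6-joint arm with a two-finger parallel gripper is mounted at the origin on a cart in front of the work surface, level with it; the furniture and walls round the work are solid. World frame = base frame: x ahead of the robot, y to its left, z up, the work surface at z = 0. Lengths are in mm, angles in degrees, forces in N, time in s.
With the tool pointing down it reaches from about 350 to 850 mm from the base axis. Payload 8.1 kg.
Tool frame: the origin (TCP) lies at the very end of the fingers, on their centre line; the grasp point (between the pads) lies 19 mm behind it (tcp_to_grasp is the distance from the TCP to the grasp point, in mm); z points along the fingers, x is the direction in which the jaws open and shut, and the axes are right-handed (so a half turn about z gives the same grasp; the last joint's range is limited). The gripper opens to 85 mm and grips with 20 to 120 N. Pads are 22 mm wide; open, the fingers measure 114 mm over their backs; the gripper's body (76 mm by 85 mm) begins 54 mm behind the grasp point. The pads swing forward as they close: fully open they stand 13 mm farther back than shut.
Start: joints at [-77.888, 7.471, 85.268, -0, 87.261, -4.893], TCP at [175.497, -573.765, 231.292] pointing down, gripper open.
Joint ranges: [-169.43, 169.43], [-51.17, 129.36], [1.28, 143.12], [-76.62, 256.62], [0, 156.53], [-152.29, 152.29]. Speed limits (degrees/s): [136.94, 136.94, 159.86, 180, 180, 180].

### API

Orientations are given as [roll, pitch, yaw] about the fixed x, y, z axes, in that order (R = Rz(yaw) Ry(pitch) Rx(roll)).
In Python, from bench import * gives the robot as it stands. The module is installed in compiled form; this text tells all that it offers.
- The arm moves only by the tool apply_moves, never from a script. Its argument "targets" is text: rows parted by semicolons, each of 7 numbers parted by spaces: the turn, a rotation vector about the tool's x, y, z in rad, then the shift along the tool's x, y, z in cm, then the finger opening in cm, from 0 to 8.54. A call has exactly 5 rows; each row is the pose to reach, as a shift and turn from the pose commanded when the call began, along the tool's axes at that moment; what a row does not reach only later rows make up. A row lasts 1/10 s, in which the tool goes at most 50 mm and 8.59 degrees, less where a joint would pass 70% of its speed; a pose out of reach is approached as far as the arm can. A call with a gripper value outside its range is refused whole. The fingers move at their own pace and stop on an object; "force" is the grip in N (left out, the last holds). Time passes only in rows, so rows that repeat a pose let the fingers close, or fill a call up. It gives the time, the measured TCP pose, the force and the opening at its end, in the units of the state.
- sense(): the state, without advancing time (a new reading comes with each control period).
- snapshot(name): name is "scene" or "side" or "wrist"; returns the picture (400x640x3 uint8, red, green, blue); there is no depth.
- camera_model(name): a dict with "fx", "fy", "cx", "cy" (pixels), "position" and "attitude" of the camera in the world; the wrist camera has in their place "T_tool_cam" (4x4, takes a point from camera to tool coordinates, whose origin is the TCP and whose axes are the tool frame's). Camera axes: x right, y up, looking along -z (the intrinsics and any distortion apply to the point x, -y, -z); pixel columns grow to the right and rows downward; lengths in mm; the calibration is good to about 2 mm. A picture is of the moment at which its call begins: read the wrist's pose just before it. camera_model takes no time and is no camera call.
- hand_in(): hands the job in, once; it reports no verdict.
Trained networks look in the newest picture that a camera, given by its name, has taken for a name from the list of things; names that differ only in an ending like _2 or _b are one class to them, and where a whole thing is asked for, a point or a joint stands for the part that bears it (a point fixed in the world has none). Each returns a list of dicts, best first, with "confidence" (0 to 1); they miss things now and then, are a little off and sometimes report something else, mostly with a low value. They report only what shows in the picture. A call takes as long as a camera call.
- recognise(camera, query): "at" ([row, column] in pixels, amid what is visible of it).
- place_of(camera, query): "at" ([row, column] in pixels: a listed point, or the origin of a listed thing).
The state is a dict: "time": time; "joint_pos": joint angles; "qd": joint speeds; "joint_efforts": joint torques, N m; "tool_pos": TCP position; "tcp_rot": TCP orientation; "ft_force": force on the tool from outside, world axes, zero at the start; "wrist_torque": the same for the moment, N m; "finger_gap": finger opening in mm.
Only numpy, scipy, OpenCV 4.12 (cv2) and the standard library are available. Lean on these libraries where they do the work, as an engineer would, in place of code of your own. Each camera call takes 0.05 s, during which the arm holds its last target. There are 200 camera calls.

## Working session

There is one attempt and no reset: what is moved stays moved. The work goes in short steps, Python scripts to look and compute and a tool call to move; the robot and the scene stay as the last step left them, time stands still between calls to the robot, and variables do not carry over. Pictures are saved under pics/ and viewed, about 12 in all and at most 16, crops included, and the job is handed in when it is done.

Besides the shell and the picture viewer there is one more tool, called after "Call:" as name(argument=value, ...) on one line, values as JSON. apply_moves: Moves the arm, as the interface text tells. Its arguments: {"type":"object","properties":{"targets":{"type":"string"},"force":{"type":"number"}},"required":["targets"]}

```bash
mkdir -p pics; ls
python3 - <<'E'
from bench import *
import cv2
s=sense();print(s)
for c in ("scene","side"):
    im=snapshot(c);cv2.imwrite(f"pics/{c}0.png",im[:,:,::-1]);print(c,camera_model(c))
print(camera_model("wrist"))
E
```

```text
pics
{'time': 0.0, 'joint_pos': array([-7.78901330e+01,  7.51378279e+00,  8.53288653e+01, -3.59316158e-04,
        8.72616856e+01, -4.89392900e+00]), 'qd': array([-0.07860808,  0.00091358, -0.04954253, -0.04221174,  0.16049095,
       -0.05594442]), 'joint_efforts': array([-1.82345084e-03, -5.69400537e+01, -5.00556993e+01, -4.48512310e-04,
        1.46819896e-02,  1.19047615e-05]), 'tool_pos': array([ 175.35682984, -573.23357838,  230.26221571]), 'tcp_rot': array([-1.79991457e+02,  1.03983941e-01, -7.29961788e+01]), 'ft_force': array([ 0.1168374 ,  0.37237621, -0.035371  ]), 'wrist_torque': array([ 0.05287795, -0.02352129, -0.00509029]), 'finger_gap': 85.5833490442525}
scene {'fx': 487.50534852394196, 'fy': 487.50534852394196, 'cx': 319.66201692345913, 'cy': 198.70397146176273, 'position': array([ 43.652128  , 472.91078346, 785.63347797]), 'attitude': array([  43.43699832,    1.17635081, -130.08299496])}
side {'fx': 363.65172607250554, 'fy': 363.65172607250554, 'cx': 321.5864421317684, 'cy': 195.3419248913568, 'position': array([ 254.18056735, -658.76612578,  648.22476934]), 'attitude': array([ 50.62050915,   1.31202183, -28.60804699])}
{'fx': 310.8054824405203, 'fy': 310.8054824405203, 'cx': 319.6081582793698, 'cy': 197.57928068216745, 'T_tool_cam': array([[ 9.99999857e-01,  5.32993172e-04, -3.60285530e-05,
         2.61473409e-01],
       [ 5.00675002e-04, -9.58610715e-01, -2.84719592e-01,
        -7.22420211e+01],
       [-1.86290955e-04,  2.84719533e-01, -9.58610845e-01,
        -1.42694249e+02],
       [ 0.00000000e+00,  0.00000000e+00,  0.00000000e+00,
         1.00000000e+00]])}
```

View pics/scene0.png

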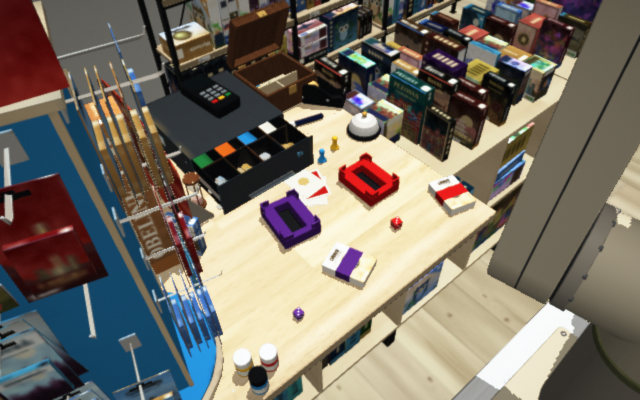

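View pics/side0.png

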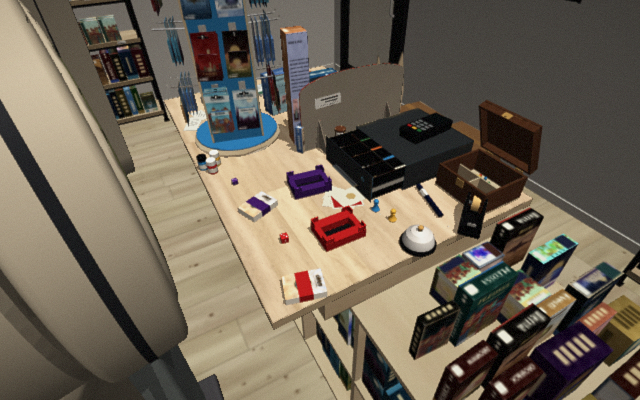

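Scene view: purple tray (290,218), red tray (368,180), red deck (451,194), purple deck (349,264), red die (396,223), purple die (298,314); pawns and bell stay beyond the trays. The side view agrees.

```bash
cat > h.py <<'E'
from bench import *
import cv2, numpy as np
from scipy.spatial.transform import Rotation as R
def cam(name,s=None):
    m=camera_model(name)
    if name=="wrist":
        s=s or sense(); T=np.eye(4); T[:3,:3]=R.from_euler('xyz',s['tcp_rot'],degrees=True).as_matrix(); T[:3,3]=s['tool_pos']
        T=T@m['T_tool_cam']; return m,T[:3,:3],T[:3,3]
    return m,R.from_euler('xyz',m['attitude'],degrees=True).as_matrix(),np.array(m['position'])
def unproj(c,rc,z):
    m,A,p=c; rc=np.atleast_2d(rc).astype(float)
    d=np.c_[(rc[:,1]-m['cx'])/m['fx'],-(rc[:,0]-m['cy'])/m['fy'],-np.ones(len(rc))]@A.T
    return p+d*((z-p[2])/d[:,2])[:,None]
def proj(c,P):
    m,A,p=c; q=(np.atleast_2d(P)-p)@A
    return np.c_[m['cy']-m['fy']*q[:,1]/-q[:,2], m['cx']+m['fx']*q[:,0]/-q[:,2]]
E
python3 - <<'E'
from h import *
Z=dict(red_tray=0,purple_tray=0,red_deck_mid=9.5,purple_deck_mid=9.5,red_die_mid=9.5,purple_die_mid=8,blue_pawn=0,yellow_pawn=0,sand_timer=0,counter_bell=0)
for c in("scene","side"):
    snapshot(c);C=cam(c)
    for n,z in Z.items():
        for r in place_of(c,n)[:2]: print(c,n,np.round(r['at']),round(r['confidence'],2),unproj(C,r['at'],z)[0].round(0))
E
```

```text
scene red_tray [180. 370.] 0.67 [ 592. -119.    0.]
scene purple_tray [224. 289.] 0.82 [609. 103.   0.]
scene red_deck_mid [193. 454.] 0.66 [ 435. -221.   10.]
scene purple_deck_mid [266. 352.] 0.87 [437.  80.  10.]
scene red_die_mid [224. 394.] 0.43 [459. -58.  10.]
scene purple_die_mid [313. 297.] 0.57 [428. 224.   8.]
scene blue_pawn [161. 321.] 0.6 [718. -76.   0.]
scene yellow_pawn [148. 334.] 0.42 [ 731. -132.    0.]
scene sand_timer [204. 200.] 0.82 [786. 215.  -0.]
scene counter_bell [130. 364.] 0.72 [ 734. -237.    0.]
scene counter_bell [150. 333.] 0.31 [ 727. -125.    0.]
side red_tray [231. 339.] 0.95 [ 590. -106.    0.]
side purple_tray [185. 309.] 0.97 [610. 103.   0.]
side red_deck_mid [284. 305.] 0.6 [ 440. -212.   10.]
side purple_deck_mid [206. 260.] 0.78 [449.  74.  10.]
side red_die_mid [236. 283.] 0.63 [457. -59.  10.]
side purple_die_mid [182. 233.] 0.36 [420. 218.   8.]
side blue_pawn [213. 375.] 0.54 [707. -93.   0.]
side blue_pawn [244. 416.] 0.36 [ 727. -232.    0.]
side yellow_pawn [220. 391.] 0.39 [ 726. -138.    0.]
side counter_bell [245. 415.] 0.69 [ 722. -235.    0.]
```

Call:
apply_moves(targets="0 0 0 -2.9 -3.8 -0.7 8.5; 0 0 0 -5.8 -7.6 -1.4 8.5; 0 0 0 -8.7 -11.4 -2.1 8.5; 0 0 0 -11.6 -15.2 -2.8 8.5; 0 0 0 -14.5 -19 -3.5 8.5")

```text
time: 1.7
tool_pos: [315.5, -378.0, 266.7]
tcp_rot: [-180.0, -0.0, -73.0]
ft_force: [1.3, -0.3, 1.2]
finger_gap: 85.1
```

Call:
apply_moves(targets="0 0 0 -2.9 -3.8 -0.7 8.5; 0 0 0 -5.8 -7.6 -1.4 8.5; 0 0 0 -8.7 -11.4 -2.1 8.5; 0 0 0 -11.6 -15.2 -2.8 8.5; 0 0 0 -14.5 -19 -3.5 8.5")

```text
time: 2.2
tool_pos: [454.9, -183.5, 301.9]
tcp_rot: [-180.0, -0.0, -73.0]
ft_force: [0.7, -0.4, 1.2]
finger_gap: 85.0
```

Call:
apply_moves(targets="0 0 0 -2.9 -3.8 -0.7 8.5; 0 0 0 -5.8 -7.6 -1.4 8.5; 0 0 0 -8.7 -11.4 -2.1 8.5; 0 0 0 -11.6 -15.2 -2.8 8.5; 0 0 0 -14.5 -19 -3.5 8.5")

```text
time: 2.7
tool_pos: [594.3, 10.8, 336.7]
tcp_rot: [-180.0, -0.0, -73.0]
ft_force: [0.4, -0.7, -0.2]
finger_gap: 84.8
```

Run:
```python
from h import *
s=sense();im=snapshot("wrist");cv2.imwrite("pics/w1.png",im[:,:,::-1])
print(s['tool_pos'],s['tcp_rot'])
np.save('w1s.npy',np.r_[s['tool_pos'],s['tcp_rot']])
C=cam("wrist",s)
Z=dict(red_tray=0,purple_tray=0,red_deck_mid=9.5,purple_deck_mid=9.5,red_die_mid=9.5,purple_die_mid=8,sand_timer=0)
for n,z in Z.items():
    for r in place_of("wrist",n)[:2]: print(n,np.round(r['at']),round(r['confidence'],2),unproj(C,r['at'],z)[0].round(0))
```

```text
[594.26315967  10.81853119 336.74892097] [-1.79970946e+02 -1.80392830e-02 -7.29865476e+01]
red_tray [178. 389.] 0.96 [ 591. -105.    0.]
purple_tray [129. 264.] 0.68 [606. 102.   0.]
red_deck_mid [280. 415.] 0.71 [ 437. -209.   10.]
purple_deck_mid [231. 250.] 0.86 [443.  83.  10.]
red_die_mid [246. 336.] 0.71 [458. -60.  10.]
purple_die_mid [216. 164.] 0.44 [427. 221.   8.]
sand_timer [231. 253.] 0.72 [440.  79.  -0.]
```

View pics/w1.png

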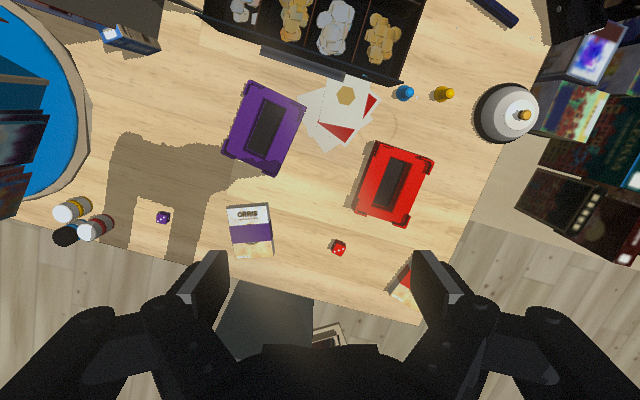

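Wrist view: purple tray (263,129), red tray (392,183), purple deck (249,231), red die (338,248), purple die (163,217) with bottles to the left (70–97,220); the red deck is partly behind the finger (405,283). I'll fit the poses from the colour silhouettes in all three cameras.

```bash
cat > fit.py <<'E'
from h import *
from scipy.optimize import minimize
from itertools import product
def mask(im,col):
    h,s,v=[a.astype(int) for a in cv2.split(cv2.cvtColor(im,cv2.COLOR_RGB2HSV))]
    if col=='red': m=((h<6)|(h>174))&(s>170)&(v>60)
    else: m=(h>120)&(h<150)&(s>90)&(v>35)
    return m.astype(np.uint8)
def blob(im,col,rc,rad,n=1):
    m=mask(im,col); r,c=map(int,rc); w=np.zeros_like(m); cv2.circle(w,(c,r),int(rad),1,-1); m&=w
    k,l,st,ce=cv2.connectedComponentsWithStats(m)
    if k<2: return None
    keep=[i for i in range(1,k) if st[i,4]>0.15*st[1:,4].max()]
    return cv2.convexHull(np.argwhere(np.isin(l,keep))[:,::-1].astype(np.int32))
def fill(h):
    o=np.zeros((1600,2560),np.uint8); cv2.fillConvexPoly(o,np.round(h*4).astype(np.int32),1); return o
def fit(views,col,x0,size,z0,freew=False):
    """views: list of (cam,im); x0: x,y,yaw deg; size lx,ly,lz"""
    B=[]
    for C,im in views:
        c=proj(C,[x0[0],x0[1],z0+size[2]/2])[0]
        e=proj(C,[x0[0]+max(size)*.75,x0[1],z0])[0]; e2=proj(C,[x0[0],x0[1]+max(size)*.75,z0])[0]
        h=blob(im,col,c,max(np.hypot(*(e-c)),np.hypot(*(e2-c)),6))
        B.append((C,fill(h.reshape(-1,2)+0.0)))
    def hull(C,p):
        s=np.array(size,float); s[0]=p[3] if freew else s[0]
        P=np.array(list(product((-.5,.5),(-.5,.5),(0,1))))*s
        a=np.radians(p[2]); Q=np.c_[p[0]+P[:,0]*np.cos(a)-P[:,1]*np.sin(a),p[1]+P[:,0]*np.sin(a)+P[:,1]*np.cos(a),z0+P[:,2]]
        return cv2.convexHull(proj(C,Q)[:,::-1].astype(np.float32)).reshape(-1,2)
    def cost(p):
        t=0
        for C,b in B:
            f=fill(hull(C,p)); t+=1-(f&b).sum()/max(1,(f|b).sum())
        return t/len(B)
    best=None
    for y in np.arange(-90,90,30):
        p0=np.r_[x0[:2],x0[2]+y,[size[0]]*freew]
        S=np.array([p0]*(len(p0)+1)); S[np.arange(1,len(p0)+1),np.arange(len(p0))]+=[8,8,15,6][:len(p0)]
        r=minimize(cost,p0,method='Nelder-Mead',options=dict(initial_simplex=S,xatol=.1,fatol=1e-4,maxiter=120))
        if best is None or r.fun<best.fun: best=r
    return best.x,best.fun
E
python3 - <<'E'
from fit import *
v=np.load('w1s.npy'); W=(cam("wrist",dict(tool_pos=v[:3],tcp_rot=v[3:])),cv2.imread('pics/w1.png')[:,:,::-1].copy())
S=(cam("scene"),cv2.imread('pics/scene0.png')[:,:,::-1].copy()); D=(cam("side"),cv2.imread('pics/side0.png')[:,:,::-1].copy())
jobs=[("ptray",'p',(608,103,0),(110,85,38),0,0),("rtray",'red',(591,-108,0),(110,85,38),0,0),
("pdeck",'p',(443,80,0),(28,63,19),0,1),("rdeck",'red',(438,-214,0),(28,63,19),0,1),
("pdie",'p',(427,221,0),(16,16,16),0,0),("rdie",'red',(458,-59,0),(19,19,19),0,0)]
for n,c,x,s,z,fw in jobs:
    for nm,vs in(("all",[W,S,D]),("wrist",[W]),("fixed",[S,D])):
        if n=="rdeck" and nm!="fixed": continue
        try:
            p,f=fit(vs,c,x,s,z,bool(fw)); print(n,nm,p.round(1),round(f,3))
        except Exception as e: print(n,nm,e)
E
```

```text
ptray all [608.7  98.4  -9.2] 0.082
ptray wrist [607.6  99.4  -7.8] 0.053
ptray fixed [609.8  99.2 -11.2] 0.088
rtray all [ 586.  -105.3   -3.1] 0.101
rtray wrist [ 587.4 -105.6   -7.2] 0.145
rtray fixed [ 586.2 -105.1   -3. ] 0.078
pdeck all [446.8  80.9  19.4  21.2] 0.317
pdeck wrist [448.   69.5 -17.1  11.2] 0.546
pdeck fixed [447.3  81.2  20.9  20.9] 0.134
rdeck fixed [ 436.8 -214.4  -15.    25.6] 0.148
pdie all [ 424.6  222.3 -112.5] 0.463
pdie wrist [424.2 222.6 -48.7] 0.305
pdie fixed [ 426.6  223.5 -103.2] 0.524
rdie all [457.5 -62.2 -55.9] 0.446
rdie wrist [456.8 -63.5 -66.1] 0.415
rdie fixed [457.2 -62.1 -18.2] 0.433
```

Call:
apply_moves(targets="0 0 0 0.6 3 3.7 8.5; 0 0 0 1.2 6 7.4 8.5; 0 0 0 1.8 9 11.1 8.5; 0 0 0 2.4 12 14.8 8.5; 0 0 0 3 15.1 18.7 8.5")

```text
time: 3.6
tool_pos: [456.4, -65.3, 148.5]
tcp_rot: [-179.9, -0.1, -73.1]
ft_force: [0.2, -0.5, 0.5]
finger_gap: 85.2
```

Run:
```python
from fit import *
s=sense();im=snapshot("wrist");cv2.imwrite("pics/w2.png",im[:,:,::-1])
print(s['tool_pos'],s['tcp_rot'])
C=cam("wrist",s)
for n,z in (("red_die_mid",9.5),("red_deck_mid",9.5)):
    for r in place_of("wrist",n)[:1]: print(n,np.round(r['at']),round(r['confidence'],2),unproj(C,r['at'],z)[0].round(1))
print(fit([(C,im)],'red',(457,-61,0),(19,19,19),0))
```

```text
[456.39849419 -65.26800028 148.50634933] [-1.79924006e+02 -5.52619984e-02 -7.30933734e+01]
red_die_mid [186. 320.] 0.63 [456.6 -66.1   9.5]
(array([454.54803885, -63.39734429,   0.89935396]), np.float64(0.31799999999999995))
```

View pics/w2.png

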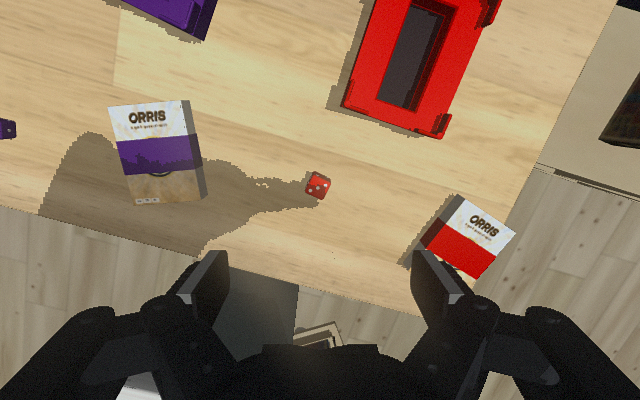

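Die at (318,186), purple deck (157,150), red deck (470,237), red tray's slot at (413,55). A crop is needed to read the die's yaw.

Run:
```python
from fit import *
im=cv2.imread("pics/w2.png"); a=cv2.resize(im[160:210,290:350],None,fx=8,fy=8,interpolation=cv2.INTER_CUBIC)
cv2.imwrite("pics/c2.png",a)
s=sense();C=cam("wrist",s)
# predicted face outlines for yaw guesses
print(proj(C,s['tool_pos']), proj(C,[456,-65,0]))
rgb=im[:,:,::-1].copy()
# red deck: fit hull, with band
print(fit([(C,rgb)],'red',(437,-214,-15),(26,63,19),0,True))
print(fit([(C,rgb)],'p',(447,81,10),(26,63,19),0,True))
```

```text
[[254.11822261 319.1114403 ]] [[179.67127326 321.8781999 ]]
(array([ 428.34607534, -215.73294008,  -15.27814016,   27.22067548]), np.float64(0.1284273785790645))
(array([436.83063303,  85.76599533,  21.78545553,  28.13294964]), np.float64(0.14996143200689682))
```

View pics/c2.png

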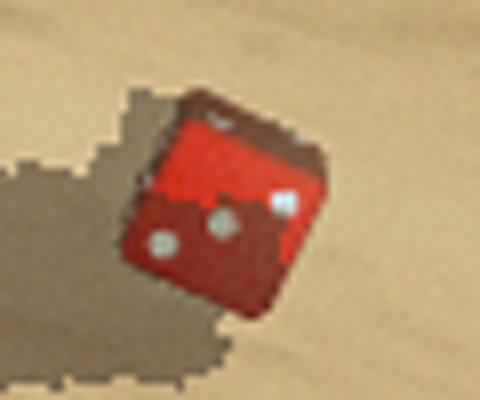

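Run:
```python
from fit import *
s=sense();C=cam("wrist",s)
P=unproj(C,[[175,314.4],[183.1,330.6],[199.8,322.8],[191.9,305.4]],19)
print(P.round(1),P.mean(0),[np.linalg.norm(P[i]-P[i-1]) for i in range(4)],np.degrees(np.arctan2(*(P[1]-P[0])[[1,0]])))
print(s['joint_pos'],s['tool_pos'],s['tcp_rot'])
```

```text
[[462.6 -56.1  19. ]
 [459.7 -71.9  19. ]
 [442.8 -69.8  19. ]
 [445.4 -52.8  19. ]] [452.604121 -62.645509  19.      ] [np.float64(17.49546176628252), np.float64(16.110420356937933), np.float64(16.994337393987667), np.float64(17.264331608077352)] -100.3269445672697
[-1.45243118e+01 -1.13697289e+01  1.12871887e+02 -1.27463713e-02
  7.90333722e+01  5.86757925e+01] [452.14575912 -64.3295523  144.458988  ] [179.53603175   0.26773884 -73.19870503]
```

Run:
```python
from fit import *
s=dict(tool_pos=np.array([456.398,-65.268,148.506]),tcp_rot=np.array([-179.924,-.0553,-73.093]));C=cam("wrist",s)
P=unproj(C,[[175,314.4],[183.1,330.6],[199.8,322.8],[191.9,305.4]],19)
print(P.mean(0),[np.linalg.norm(P[i]-P[i-1]) for i in range(4)],np.degrees(np.arctan2(*(P[1]-P[0])[[1,0]])))
rgb=cv2.imread("pics/w2.png")[:,:,::-1].copy()
print(fit([(C,rgb)],'red',(437,-214,-15),(26,63,19),0,True))
print(fit([(C,rgb)],'p',(447,81,10),(26,63,19),0,True))
t=sense();print(t['time'],t['tool_pos'],t['tcp_rot'],t['qd'])
```

```text
[457.17761443 -64.21129527  19.        ] [np.float64(17.71298364801798), np.float64(16.36106296644975), np.float64(17.205388541583083), np.float64(17.52115205757823)] -100.23078491638347
(array([ 433.38635854, -218.0086726 ,  -15.22277642,   27.78819906]), np.float64(0.11508681370248708))
(array([441.76530386,  84.9747525 ,  21.63613519,  28.57919457]), np.float64(0.14132953945707794))
3.75 [452.14575912 -64.3295523  144.458988  ] [179.53603175   0.26773884 -73.19870503] [ 1.57586507  0.10217463 -9.70828163  0.46811203  0.21714492  0.82955849]
```

Call:
apply_moves(targets="0 0 0.14 0 0 3 6; 0 0 0.28 0 0 6 5.5; 0 0 0.42 0 0 9 5; 0 0 0.47 0 0.1 11 5; 0 0 0.47 0 0.1 11 5", force=40)

```text
time: 4.25
tool_pos: [456.4, -64.3, 38.5]
tcp_rot: [179.9, 0.0, -100.0]
ft_force: [-1.0, 0.4, 0.2]
finger_gap: 49.7
```

Run:
```python
from h import *
s=sense();im=snapshot("wrist");cv2.imwrite("pics/w3.png",im[140:400,150:490,::-1]);t=sense()
for q in(s,t): print(q['tool_pos'],q['tcp_rot'],q['finger_gap'])
```

```text
[456.40342097 -64.31910315  38.46505946] [ 1.79890890e+02  1.23984495e-02 -1.00011503e+02] 49.68907713940782
[457.57616828 -64.5589628   40.16963934] [-1.79979395e+02  1.82845053e-03 -9.98837452e+01] 49.78845464331777
```

View pics/w3.png

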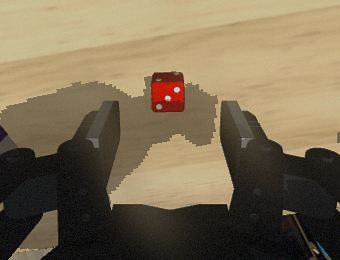

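Die is square between the fingers at (168,92) of the crop. Descend and grip.

Call:
apply_moves(targets="0 0 0 0 0 2 5; 0 0 0 0 0 3.4 5; 0 0 0 0 0 3.4 5; 0 0 0 0 0 3.4 1; 0 0 0 0 0 3.4 1", force=40)

```text
time: 4.8
tool_pos: [458.7, -64.7, 7.5]
tcp_rot: [-179.8, -0.0, -99.9]
ft_force: [0.1, 0.4, -0.2]
finger_gap: 22.4
```

Call:
apply_moves(targets="0 0 0 0 0 0 1; 0 0 0 0 0 0 1; 0 0 0 0 0 0 1; 0 0 0 0 0 -3 1; 0 0 0 0 0 -7 1")

```text
time: 5.3
tool_pos: [455.3, -63.8, 75.2]
tcp_rot: [179.8, 0.0, -99.9]
ft_force: [0.8, -0.5, 0.1]
finger_gap: 17.6
```

Call:
apply_moves(targets="0 0 -0.14 0.4 -2.7 -1.7 1; 0 0 -0.28 0.8 -5.4 -3.4 1; 0 0 -0.42 1.2 -8.1 -5.1 1; 0 0 -0.56 1.5 -10.8 -6.8 1; 0 0 -0.7 1.8 -13.5 -8.5 1")

```text
time: 5.8
tool_pos: [588.2, -105.6, 162.5]
tcp_rot: [-179.9, -0.1, -59.5]
ft_force: [0.3, 1.0, -0.2]
finger_gap: 17.7
```

Call:
apply_moves(targets="0 0 -0.14 0 0 0 1; 0 0 -0.28 0 0 0 1; 0 0 -0.42 0 0 0 1; 0 0 -0.56 0 0 0 1; 0 0 -0.7 0 0 0 1")

```text
time: 6.3
tool_pos: [587.2, -105.3, 161.7]
tcp_rot: [-180.0, -0.1, -19.4]
ft_force: [0.2, 0.2, -0.1]
finger_gap: 17.7
```

Call:
apply_moves(targets="0 0 -0.14 0 0 0 1; 0 0 -0.25 0 0 0 1; 0 0 -0.25 0 0 0 1; 0 0 -0.25 0 0 0 1; 0 0 -0.25 0 0 0 1")

```text
time: 6.8
tool_pos: [586.9, -105.2, 160.9]
tcp_rot: [180.0, -0.0, -5.5]
ft_force: [-0.1, 0.7, -0.5]
finger_gap: 17.6
```

Run:
```python
from fit import *
s=sense();im=snapshot("wrist");cv2.imwrite("pics/w4.png",im[:,:,::-1]);t=sense()
for q in(s,t): print(q['tool_pos'],q['tcp_rot'],q['finger_gap'])
np.save('w4s.npy',np.r_[s['tool_pos'],s['tcp_rot']])
```

```text
[ 586.92135646 -105.17721058  160.89848437] [ 1.79994622e+02 -3.40364580e-02 -5.52893820e+00] 17.62035920566351
[ 586.83892766 -105.20786139  160.72130605] [ 1.79996916e+02 -1.95225829e-02 -5.49759083e+00] 17.668630402428786
```

View pics/w4.png

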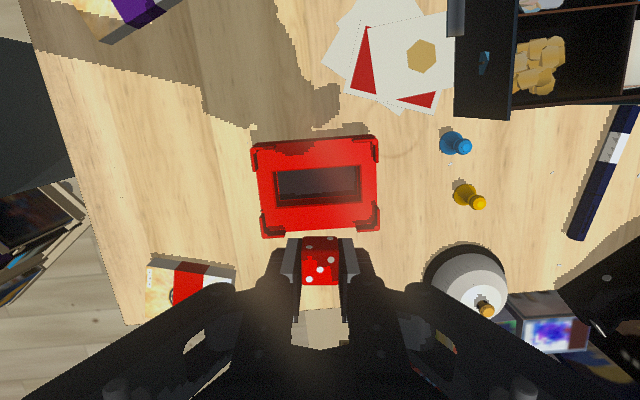

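Die held at (320,262); red tray ahead, slot mouth corners ≈ (274,171),(359,164),(362,199),(279,204); bell at (468,280).

Run:
```python
from fit import *
v=np.load('w4s.npy');C=cam("wrist",dict(tool_pos=v[:3],tcp_rot=v[3:]))
im=cv2.imread("pics/w4.png")[:,:,::-1].copy()
im[238:]=0
print(fit([(C,im)],'red',(587,-105,-5),(110,85,38),0))
P=unproj(C,[[171,274],[164,359],[199,362],[204,279]],24);print(P.round(1),P.mean(0))
print([np.linalg.norm(P[i]-P[i-1]) for i in range(4)],np.degrees(np.arctan2(*(P[1]-P[0])[[1,0]])),np.degrees(np.arctan2(*(P[2]-P[3])[[1,0]])))
for p in (587,-105,-3),: 
    a=np.radians(p[2]);print(proj(C,[[p[0]+x*np.cos(a)-y*np.sin(a),p[1]+x*np.sin(a)+y*np.cos(a),24] for x,y in((-40,17),(40,17),(40,-17),(-40,-17))]).round())
# dark slot mask
h,s_,vv=cv2.split(cv2.cvtColor(im,cv2.COLOR_RGB2HSV))
m=(mask(im,'red')==0).astype(np.uint8); m[:,:245]=0;m[:,385:]=0;m[:150]=0;m[222:]=0
k,l,st,ce=cv2.connectedComponentsWithStats(m)
i=l[185,318];print(st[i],ce[i]);c=cv2.findContours((l==i).astype(np.uint8),0,2)[0][0];r=cv2.minAreaRect(c);print(r)
Q=unproj(C,cv2.boxPoints(r)[:,::-1],24);print(Q.round(1),Q.mean(0))
```

```text
(array([ 584.23971734, -105.47551373,   -1.00062609]), np.float64(0.07592957615661666))
[[ 546.8  -86.8   24. ]
 [ 624.6  -87.9   24. ]
 [ 625.4 -121.4   24. ]
 [ 547.1 -118.7   24. ]] [ 585.93571561 -103.67730147   24.        ]
[np.float64(31.880328497259047), np.float64(77.8245183650128), np.float64(33.48898167153425), np.float64(78.33437182914291)] -0.7904922147659342 -1.9567474023742826
[[170. 275.]
 [166. 363.]
 [202. 363.]
 [205. 278.]]
[ 277  166   85   36 2465] [320.57890467 183.31156187]
((319.0, 183.5), (35.0, 84.0), 90.0)
[[ 550.1  -82.5   24. ]
 [ 626.3  -89.9   24. ]
 [ 624.3 -123.2   24. ]
 [ 545.6 -115.6   24. ]] [ 586.56915373 -102.78717475   24.        ]
```

Call:
apply_moves(targets="0 0 -0.07 -0.1 -0.1 4 1; 0 0 -0.07 -0.1 -0.1 8 1; 0 0 -0.07 -0.1 -0.1 11 1; 0 0 -0.07 -0.1 -0.1 13 1; 0 0 -0.07 -0.1 -0.1 13 1")

```text
time: 7.35
tool_pos: [582.7, -103.2, 26.5]
tcp_rot: [-179.9, 0.4, -1.4]
ft_force: [-0.2, 0.8, 0.0]
finger_gap: 17.8
```

Call:
apply_moves(targets="0 0 0 0 0 1.8 1; 0 0 0 0 0 1.8 1; 0 0 0 0 0 1.8 1; 0 0 0 0 0 1.8 3.5; 0 0 0 0 0 1.8 3.5")

```text
time: 7.85
tool_pos: [586.9, -104.4, 14.0]
tcp_rot: [180.0, -0.1, -1.4]
ft_force: [0.2, 0.3, -0.4]
finger_gap: 35.1
```

Call:
apply_moves(targets="0 0 0 0 0 0 3.5; 0 0 0 0 0 -3 3.5; 0 0 0 0 0 -7 3.5; 0 0 0 0 0 -11 3.5; 0 0 0 0 0 -15 3.5")

```text
time: 8.35
tool_pos: [585.6, -104.0, 164.3]
tcp_rot: [180.0, -0.0, -1.4]
ft_force: [0.6, -1.2, -0.2]
finger_gap: 35.0
```

Call:
apply_moves(targets="0 0 0.14 -3 2.3 0 8.5; 0 0 0.28 -6 4.6 0 8.5; 0 0 0.42 -9 6.9 0 8.5; 0 0 0.56 -12 9.2 0 8.5; 0 0 0.7 -14.8 11.6 0 8.5")

```text
time: 8.85
tool_pos: [433.9, -217.1, 162.9]
tcp_rot: [-180.0, -0.0, -41.8]
ft_force: [1.1, -1.2, -0.6]
finger_gap: 85.0
```

Call:
apply_moves(targets="0 0 0.14 0 0 0 8.5; 0 0 0.28 0 0 0 8.5; 0 0 0.42 0 0 0 8.5; 0 0 0.56 0 0 0 8.5; 0 0 0.7 0 0 0 8.5")

```text
time: 9.35
tool_pos: [435.1, -216.6, 162.9]
tcp_rot: [-180.0, -0.0, -81.9]
ft_force: [-1.2, 0.6, 0.5]
finger_gap: 85.0
```

Call:
apply_moves(targets="0 0 0.14 0 0 0 8.5; 0 0 0.28 0 0 0 8.5; 0 0 0.41 0 0 0 8.5; 0 0 0.41 0 0 0 8.5; 0 0 0.41 0 0 0 8.5")

```text
time: 9.85
tool_pos: [435.2, -216.5, 162.7]
tcp_rot: [-180.0, -0.0, -104.9]
ft_force: [-0.3, 0.3, 0.7]
finger_gap: 85.0
```

Run:
```python
from fit import *
s=sense();im=snapshot("wrist");cv2.imwrite("pics/w5.png",im[:,:,::-1])
print(s['tool_pos'],s['tcp_rot'],s['qd'].round(1))
np.save('w5s.npy',np.r_[s['tool_pos'],s['tcp_rot']])
C=cam("wrist",s)
for r in place_of("wrist","red_deck_mid")[:1]: print(np.round(r['at']),round(r['confidence'],2),unproj(C,r['at'],9.5)[0].round(1))
print(fit([(C,im)],'red',(435,-217,-15),(28,63,19),0,True))
```

```text
[ 435.15078506 -216.52429407  162.68128189] [-1.79979143e+02 -4.88472251e-03 -1.04859279e+02] [-0.   0.1  0.   0.   0.1 -0.3]
[184. 316.] 0.56 [ 434.7 -213.     9.5]
(array([ 433.58200587, -212.50077847,  -16.63603269,   24.71985561]), np.float64(0.2193595527034754))
```

View pics/w5.png

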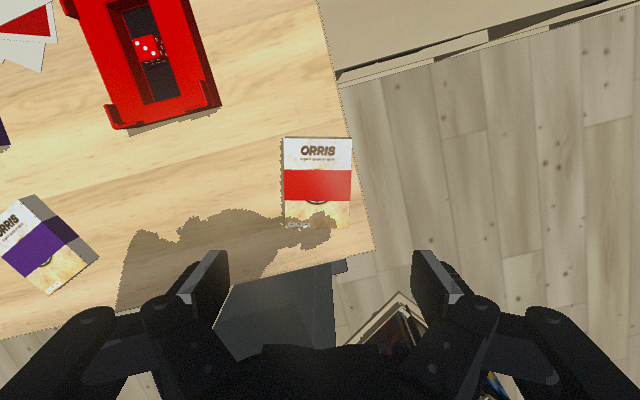

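Red die lies in the red slot (148,47); red deck nearly square to the tool, top corners ≈ (284,139),(352,139),(349,228),(285,227).

Run:
```python
from fit import *
v=np.load('w5s.npy');C=cam("wrist",dict(tool_pos=v[:3],tcp_rot=v[3:]))
P=unproj(C,[[139,284],[139,352],[228,349],[227,285]],19);print(P.round(1),P.mean(0))
print([np.linalg.norm(P[i]-P[i-1]) for i in range(4)],np.degrees(np.arctan2(*(P[1]-P[0])[[1,0]])),np.degrees(np.arctan2(*(P[0]-P[3])[[1,0]])))
T=v[:3]; a=np.radians(v[5]); d=(P.mean(0)-T); print("tool x,y",d[:2]@[np.cos(a),np.sin(a)],d[:2]@[np.sin(a),-np.cos(a)])
```

```text
[[ 485.  -196.6   19. ]
 [ 469.1 -256.4   19. ]
 [ 385.1 -233.7   19. ]
 [ 402.4 -172.8   19. ]] [ 435.39357462 -214.8688152    19.        ]
[np.float64(85.97757182668644), np.float64(61.89766638836336), np.float64(87.02817404636974), np.float64(63.325579620900065)] -104.88994062100178 -16.094501691611715
tool x,y -1.6623797036633536 0.18987046082197828
```

Call:
apply_moves(targets="0 0 0 -0.2 0 4 8.5; 0 0 0 -0.2 0 8 8.5; 0 0 0 -0.2 0 11 8.5; 0 0 0 -0.2 0 13 8.5; 0 0 0 -0.2 0 14 8.5", force=40)

```text
time: 10.45
tool_pos: [434.2, -213.6, 20.1]
tcp_rot: [179.8, 0.1, -105.0]
ft_force: [-0.3, -0.5, 0.9]
finger_gap: 84.9
```

Call:
apply_moves(targets="0 0 0 0 0 1 8.5; 0 0 0 0 0 1.8 8.5; 0 0 0 0 0 1.9 8.5; 0 0 0 0 0 1.9 5.5; 0 0 0 0 0 1.9 5.5")

```text
time: 10.95
tool_pos: [436.4, -215.1, 4.6]
tcp_rot: [-179.9, -0.0, -105.1]
ft_force: [2.0, -0.1, 0.1]
finger_gap: 61.7
```

Call:
apply_moves(targets="0 0 0 0 0 0 5.5; 0 0 0 0 0 0 5.5; 0 0 0 0 0 0 5.5; 0 0 0 0 0 -2 5.5; 0 0 0 0 0 -5 5.5")

```text
time: 11.45
tool_pos: [433.8, -213.4, 52.1]
tcp_rot: [179.8, 0.1, -105.1]
ft_force: [0.2, -0.3, -1.4]
finger_gap: 61.6
```

Call:
apply_moves(targets="0 0 0 -2 -1.6 -4 5.5; 0 0 -0.1 -5.6 -4.5 -6 5.5; 0 0 -0.235 -9.2 -7.4 -6 5.5; 0 0 -0.235 -12.5 -10 -6 5.5; 0 0 -0.235 -14.6 -11.7 -6 5.5")

```text
time: 11.95
tool_pos: [588.6, -101.9, 113.9]
tcp_rot: [-179.9, 0.0, -91.5]
ft_force: [0.5, 0.0, -1.3]
finger_gap: 61.4
```

Run:
```python
from fit import *
s=sense();im=snapshot("wrist");cv2.imwrite("pics/w6.png",im[:,:,::-1]);t=sense()
for q in(s,t): print(q['tool_pos'],q['tcp_rot'],q['finger_gap'])
C=cam("wrist",s)
a=np.radians(-1.5)
P=lambda x,y,z:[586+x*np.cos(a)-y*np.sin(a),-104+x*np.sin(a)+y*np.cos(a),z]
print(proj(C,[P(sx*55,sy*42.5,38) for sx in(-1,1) for sy in(-1,1)]).round())
```

```text
[ 588.64900052 -101.94157734  113.8570124 ] [-1.79921809e+02  1.48436855e-02 -9.15168481e+01] 61.442180091062056
[590.58988654 -99.97581436 113.81794292] [-1.79834594e+02  8.25488718e-02 -9.14719901e+01] 61.678203089834604
[[276. 376.]
 [276. 268.]
 [135. 384.]
 [136. 261.]]
```

View pics/w6.png

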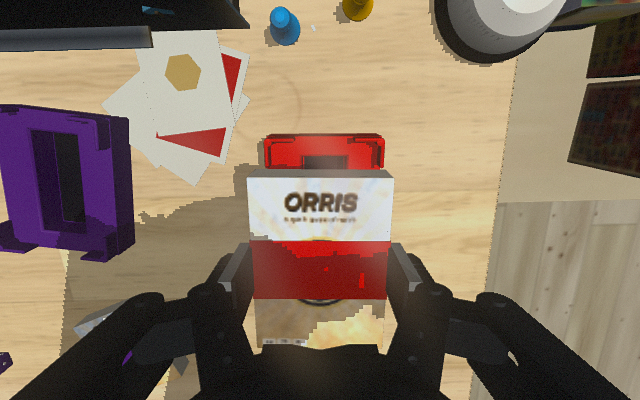

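Purple/red trays as predicted; the red tray's far post corners at (263,136),(385,135) match the model within 2 px, and the held deck is parallel. Lower it.

Call:
apply_moves(targets="0 0 0 0.1 0 1 5.5; 0 0 0 0.1 0 3 5.5; 0 0 0 0.1 0 5 5.5; 0 0 0 0.1 0 6 5.5; 0 0 0 0.1 0 6.5 5.5")

```text
time: 12.5
tool_pos: [584.7, -105.4, 46.5]
tcp_rot: [179.8, 0.0, -91.7]
ft_force: [0.7, 0.5, -1.5]
finger_gap: 61.8
```

Call:
apply_moves(targets="0 0 0 0 0 0.7 5.5; 0 0 0 0 0 1.4 5.5; 0 0 0 0 0 2 5.5; 0 0 0 0 0 2 5.5; 0 0 0 0 0 2 5.5")

```text
time: 13.0
tool_pos: [586.9, -105.1, 28.7]
tcp_rot: [-180.0, -0.0, -91.6]
ft_force: [0.2, 0.1, 0.6]
finger_gap: 61.9
```

Run:
```python
from fit import *
q=sense();print(q['tool_pos'],q['tcp_rot'],q['finger_gap'],q['ft_force'])
```

```text
[ 586.90171451 -105.10973587   28.69008079] [-1.79960119e+02 -9.85946987e-03 -9.16114589e+01] 61.94191984176327 [0.21215285 0.10746611 0.62475791]
```

Call:
apply_moves(targets="0 0 0 0 0 0 7.5; 0 0 0 0 0 0 8.5; 0 0 0 0 0 0 8.5; 0 0 0 0 0 -2 8.5; 0 0 0 0 0 -5 8.5")

```text
time: 13.5
tool_pos: [584.5, -104.5, 76.5]
tcp_rot: [179.7, 0.1, -91.6]
ft_force: [-0.7, -0.2, 0.1]
finger_gap: 85.2
```

Call:
apply_moves(targets="0 0 0 0 0 -3 8.5; 0 0 0 0 0 -7 8.5; 0 0 0 0 0 -8 8.5; 0 0 0 0 0 -8 8.5; 0 0 0 0 0 -8 8.5")

```text
time: 14.0
tool_pos: [586.1, -104.9, 157.3]
tcp_rot: [179.9, 0.0, -91.6]
ft_force: [0.2, 0.2, -0.7]
finger_gap: 84.8
```

Run:
```python
from fit import *
s=sense();im=snapshot("wrist");cv2.imwrite("pics/w7.png",im[:,:,::-1])
print(s['tool_pos'],s['tcp_rot'])
np.save('w7s.npy',np.r_[s['tool_pos'],s['tcp_rot']])
```

```text
[ 586.05053727 -104.88463922  157.32255214] [ 1.79936149e+02  1.57474342e-02 -9.16146963e+01]
```

View pics/w7.png

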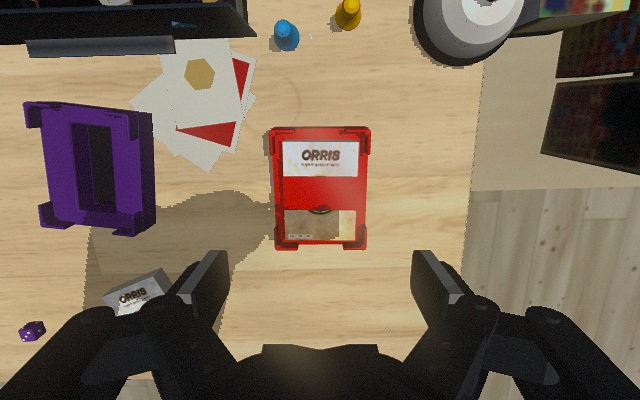

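Red pack lies flat, centred among the four red posts (280–357, 142–240). Purple die is visible at (32,331). Now over to it.

Call:
apply_moves(targets="0 0 0 -4 2.1 0 5; 0 0 0 -8 4.2 0 5; 0 0 0 -12 6.3 0 5; 0 0 0 -16 8.4 0 5; 0 0 0 -20 10.5 0 5")

```text
time: 14.55
tool_pos: [484.9, 99.0, 156.1]
tcp_rot: [179.8, -0.0, -91.6]
ft_force: [0.0, 1.2, -0.2]
finger_gap: 49.8
```

Call:
apply_moves(targets="0 0 0 -4 2.1 0 5; 0 0 0 -8 4.2 0 5; 0 0 0 -12.2 6.4 0 5; 0 0 0 -12.2 6.4 0 5; 0 0 0 -12.2 6.4 0 5")

```text
time: 15.05
tool_pos: [425.2, 222.1, 156.6]
tcp_rot: [179.8, -0.1, -91.4]
ft_force: [0.5, -0.6, 0.3]
finger_gap: 50.2
```

Run:
```python
from fit import *
s=sense();im=snapshot("wrist")
print(s['tool_pos'],s['tcp_rot'])
np.save('w8s.npy',np.r_[s['tool_pos'],s['tcp_rot']])
C=cam("wrist",s)
for r in place_of("wrist","purple_die_mid")[:2]: print(np.round(r['at']),round(r['confidence'],2),unproj(C,r['at'],8)[0].round(1))
cv2.imwrite("pics/w8_full.png",im[:,:,::-1])
a=cv2.resize(im[:260,160:480,::-1],None,fx=1.25,fy=1.25); r,c=map(int,place_of("wrist","purple_die_mid")[0]['at'])
b=cv2.resize(im[r-20:r+20,c-20:c+20,::-1],(400,400),interpolation=cv2.INTER_CUBIC); print(r,c)
o=np.zeros((400,800,3),np.uint8); o[:a.shape[0],:400]=a; o[:,400:]=b; cv2.imwrite("pics/w8.png",o)
```

```text
[425.18584059 222.07897344 156.61674387] [ 1.79848486e+02 -8.28295902e-02 -9.14355934e+01]
[185. 321.] 0.8 [423.5 220.1   8. ]
184 321
```

View pics/w8.png

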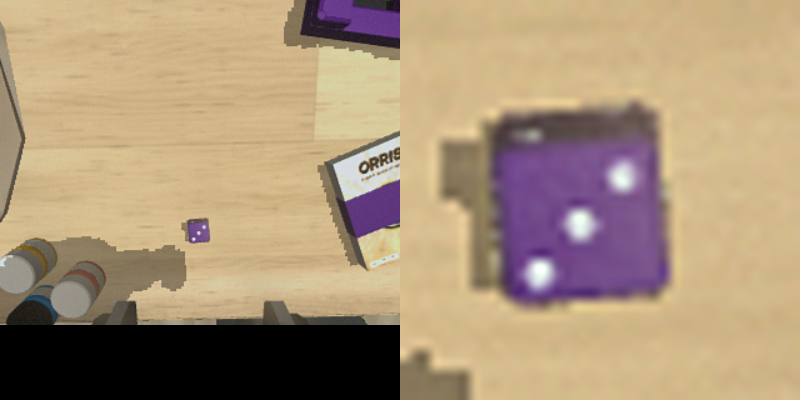

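Die at about (319,185), turned −3° from the tool; bottles stand ~85 mm to its left, clear of the fingers at 50 mm opening.

Run:
```python
from fit import *
v=np.load('w8s.npy');C=cam("wrist",dict(tool_pos=v[:3],tcp_rot=v[3:]))
P=unproj(C,[[185.4,319.2]],16)[0];print(P)
t=sense();print(t['tool_pos'],t['tcp_rot'])
a=np.radians(-91.6); d=P-t['tool_pos']; print("tool x,y now",d[:2]@[np.cos(a),np.sin(a)],d[:2]@[np.sin(a),-np.cos(a)])
```

```text
[424.96028035 221.93836181  16.        ]
[426.74285464 220.46187458 157.48668802] [ 1.79922535e+02 -5.63582439e-02 -9.16842773e+01]
tool x,y now -1.4261391741883434 1.823105233586541
```

Call:
apply_moves(targets="0 0 -0.05 0 0.1 4 5; 0 0 -0.05 0 0.1 8 5; 0 0 -0.05 0 0.1 11 5; 0 0 -0.05 0 0.1 13 5; 0 0 -0.05 0 0.1 14 5")

```text
time: 15.7
tool_pos: [424.6, 219.6, 15.8]
tcp_rot: [179.8, -0.1, -88.9]
ft_force: [0.2, 0.3, 1.0]
finger_gap: 49.9
```

Call:
apply_moves(targets="0 0 0 0 0 0.8 5; 0 0 0 0 0 1.4 5; 0 0 0 0 0 1.4 5; 0 0 0 0 0 1.4 0.8; 0 0 0 0 0 1.4 0.8")

```text
time: 16.2
tool_pos: [426.5, 222.0, 5.4]
tcp_rot: [-179.9, 0.0, -88.7]
ft_force: [-0.1, -0.1, -0.6]
finger_gap: 21.9
```

Call:
apply_moves(targets="0 0 0 0 0 0 0.8; 0 0 0 0 0 0 0.8; 0 0 0 0 0 0 0.8; 0 0 0 0 0 -3 0.8; 0 0 0 0 0 -7 0.8")

```text
time: 16.7
tool_pos: [423.4, 220.8, 73.0]
tcp_rot: [179.7, -0.1, -88.7]
ft_force: [1.3, 0.2, 0.5]
finger_gap: 14.3
```

Call:
apply_moves(targets="0 0 -0.14 2 -2.9 -3 0.8; 0 0 -0.28 4.5 -6.4 -5 0.8; 0 0 -0.42 7 -10 -7 0.8; 0 0 -0.56 9.5 -13.5 -8 0.8; 0 0 -0.7 12.2 -17.3 -8.6 0.8")

```text
time: 17.2
tool_pos: [603.3, 102.6, 162.3]
tcp_rot: [-179.9, -0.1, -48.3]
ft_force: [1.1, 0.8, 0.2]
finger_gap: 14.4
```

Call:
apply_moves(targets="0 0 -0.14 0.3 -0.6 0 0.8; 0 0 -0.28 0.3 -0.6 0 0.8; 0 0 -0.42 0.3 -0.6 0 0.8; 0 0 -0.56 0.3 -0.6 0 0.8; 0 0 -0.7 0.3 -0.6 0 0.8")

```text
time: 17.7
tool_pos: [607.7, 105.2, 160.3]
tcp_rot: [180.0, 0.0, -8.2]
ft_force: [0.4, 0.5, 0.2]
finger_gap: 14.8
```

Run:
```python
from fit import *
for i in range(3): snapshot("wrist")
s=sense();im=snapshot("wrist");cv2.imwrite("pics/w9.png",im[:,:,::-1]);t=sense()
for q in(s,t): print(q['tool_pos'],q['tcp_rot'],q['finger_gap'])
np.save('w9s.npy',np.r_[s['tool_pos'],s['tcp_rot']])
C=cam("wrist",s)
for r in place_of("wrist","purple_tray")[:1]: print(np.round(r['at']),round(r['confidence'],2),unproj(C,r['at'],0)[0].round(1))
im[240:]=0
print(fit([(C,im)],'p',(608,99,-8),(110,85,38),0))
```

```text
[607.70443149 105.21745501 160.34847988] [ 1.79999715e+02  1.05583599e-02 -8.70172076e+00] 14.627385971227618
[607.73097531 105.2243233  160.40777246] [-1.79998474e+02  5.87504607e-03 -8.77442521e+00] 14.75541816037916
[186. 320.] 0.69 [607.1  99.5   0. ]
(array([608.43967047,  96.59900411,  -7.46551908]), np.float64(0.15070344211089803))
```

View pics/w9.png

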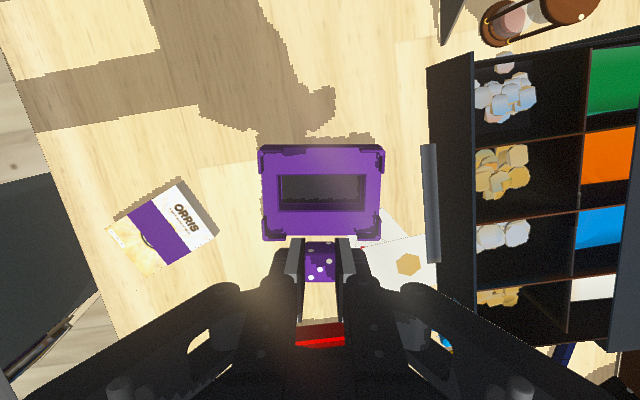

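Die held (320,262); purple slot mouth ≈ (279,174)–(366,210). The sand timer shows at (520,20), out of the way.

Run:
```python
from fit import *
v=np.load('w9s.npy');C=cam("wrist",dict(tool_pos=v[:3],tcp_rot=v[3:]))
im=cv2.imread("pics/w9.png")[:,:,::-1].copy()
g=cv2.cvtColor(im,cv2.COLOR_RGB2HSV)
m=(mask(im,'p')==0).astype(np.uint8); m[:,:268]=0;m[:,378:]=0;m[:160]=0;m[225:]=0
k,l,st,ce=cv2.connectedComponentsWithStats(m);i=l[192,320];print(st[i])
r,c=st[i][1],st[i][0];h,w=st[i][3],st[i][2]
P=unproj(C,[[r,c],[r,c+w],[r+h,c+w],[r+h,c]],24);print(P.round(1),P.mean(0))
print([np.linalg.norm(P[i]-P[i-1]) for i in range(4)],np.degrees(np.arctan2(*(P[1]-P[0])[[1,0]])))
p=(608,100.,-8.7);a=np.radians(p[2])
f=lambda x,y,z:[p[0]+x*np.cos(a)-y*np.sin(a),p[1]+x*np.sin(a)+y*np.cos(a),z]
print(proj(C,[f(*q) for q in((-40,17,24),(40,17,24),(40,-17,24),(-40,-17,24),(-55,42.5,38),(55,42.5,38),(55,-42.5,38),(-55,-42.5,38))]).round())
cv2.imwrite("pics/c9.png",cv2.resize(im[130:260,240:400,::-1],None,fx=4.5,fy=4.5,interpolation=cv2.INTER_CUBIC))
```

```text
[ 279  175   86   37 2583]
[[572.4 121.5  24. ]
 [650.4 109.6  24. ]
 [646.4  73.9  24. ]
 [565.7  86.3  24. ]] [608.71775011  97.82445808  24.        ]
[np.float64(35.907737200322664), np.float64(78.84435988569751), np.float64(35.91095510386804), np.float64(81.67182834005835)] -8.727035181925872
[[174. 277.]
 [174. 365.]
 [209. 363.]
 [209. 279.]
 [148. 256.]
 [148. 386.]
 [240. 380.]
 [240. 262.]]
```

View pics/c9.png

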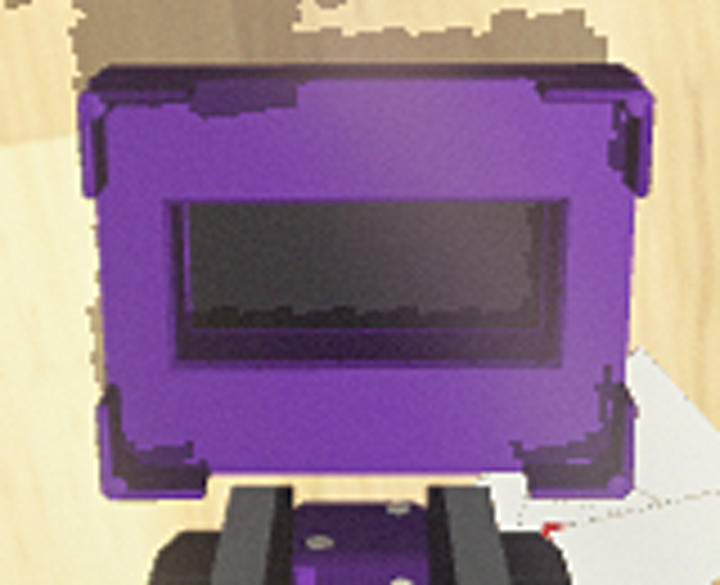

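Call:
apply_moves(targets="0 0 0 0.2 0.6 3 0.8; 0 0 0 0.2 0.6 7 0.8; 0 0 0 0.2 0.6 10 0.8; 0 0 0 0.2 0.6 12 0.8; 0 0 0 0.2 0.6 13 0.8")

```text
time: 18.45
tool_pos: [607.0, 98.8, 27.7]
tcp_rot: [179.9, 0.2, -8.7]
ft_force: [-0.1, -0.3, -0.6]
finger_gap: 14.9
```

Call:
apply_moves(targets="0 0 0 0 0 1 0.8; 0 0 0 0 0 1.9 0.8; 0 0 0 0 0 1.9 0.8; 0 0 0 0 0 1.9 3.2; 0 0 0 0 0 1.9 3.2")

```text
time: 18.95
tool_pos: [609.8, 99.0, 12.6]
tcp_rot: [-180.0, -0.1, -8.5]
ft_force: [-0.3, 1.0, 0.0]
finger_gap: 31.8
```

Call:
apply_moves(targets="0 0 0 0 0 0 3.2; 0 0 0 0 0 -3 3.2; 0 0 0 0 0 -7 3.2; 0 0 0 0 0 -11 3.2; 0 0 0 0 0 -15 3.2")

```text
time: 19.45
tool_pos: [608.8, 98.9, 163.5]
tcp_rot: [-180.0, -0.0, -8.5]
ft_force: [0.9, -0.1, -0.2]
finger_gap: 31.8
```

Call:
apply_moves(targets="0 0 0.14 -3.2 0.8 0 8.5; 0 0 0.28 -6.5 1.7 0 8.5; 0 0 0.42 -9.8 2.5 0 8.5; 0 0 0.56 -13 3.4 0 8.5; 0 0 0.7 -16.2 4.2 0 8.5")

```text
time: 19.95
tool_pos: [441.4, 81.3, 161.8]
tcp_rot: [-180.0, -0.0, -49.0]
ft_force: [-1.0, 0.3, 0.5]
finger_gap: 84.9
```

Call:
apply_moves(targets="0 0 0.14 0 0 0 8.5; 0 0 0.28 0 0 0 8.5; 0 0 0.37 0 0 0 8.5; 0 0 0.37 0 0 0 8.5; 0 0 0.37 0 0 0 8.5")

```text
time: 20.45
tool_pos: [442.6, 81.4, 161.8]
tcp_rot: [-180.0, -0.0, -69.7]
ft_force: [-0.5, -0.3, 0.4]
finger_gap: 85.2
```

Run:
```python
from fit import *
s=sense();im=snapshot("wrist");t=sense()
for q in(s,t): print(q['tool_pos'],q['tcp_rot'])
np.save('w10s.npy',np.r_[s['tool_pos'],s['tcp_rot']])
cv2.imwrite("pics/w10.png",im[:,:,::-1]);cv2.imwrite("pics/c10.png",cv2.resize(im[0:300,120:520,::-1],None,fx=2,fy=2,interpolation=cv2.INTER_CUBIC))
```

```text
[442.62933438  81.44178101 161.82153516] [-1.79959723e+02 -1.16418918e-02 -6.96810880e+01]
[442.61112263  81.44381504 161.7141032 ] [-1.79970867e+02 -7.74030604e-03 -6.96905388e+01]
```

View pics/c10.png

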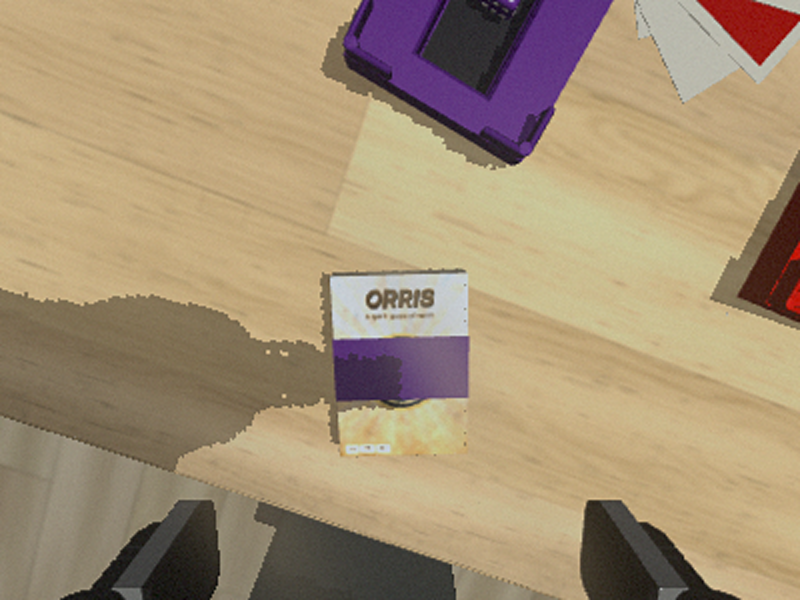

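Purple die is down in the slot (500,5 of the crop). Purple deck's top corners in the crop: (331,276),(467,271),(467,455),(341,457).

Run:
```python
from fit import *
v=np.load('w10s.npy');C=cam("wrist",dict(tool_pos=v[:3],tcp_rot=v[3:]))
q=np.array([[276,331],[271,467],[455,467],[457,341]])/2+[0,120]
P=unproj(C,q,19);print(P.mean(0))
ang=lambda a:np.degrees(np.arctan2(a[1],a[0]))
print([np.linalg.norm(P[i]-P[i-1]) for i in range(4)],ang(P[1]-P[0])+90,ang(P[2]-P[3])+90,ang(P[0]-P[3]),ang(P[1]-P[2]))
a=np.radians(v[5]); d=(P.mean(0)-v[:3]); print("tool x,y",d[:2]@[np.cos(a),np.sin(a)],d[:2]@[np.sin(a),-np.cos(a)])
```

```text
[443.67870793  80.33389299  19.        ]
[np.float64(88.21141006801409), np.float64(61.63161063256087), np.float64(89.40668452088515), np.float64(62.180651858139726)] 22.363822978136795 21.258233322094284 21.711311625008808 22.064479265775013
tool x,y 1.4033389293308092 -0.5993668164681073
```

Call:
apply_moves(targets="0 0 -0.03 0.1 0 4 8.5; 0 0 -0.03 0.1 0 8 8.5; 0 0 -0.03 0.1 0 11 8.5; 0 0 -0.03 0.1 0 13 8.5; 0 0 -0.03 0.1 0 14 8.5", force=40)

```text
time: 21.0
tool_pos: [441.1, 80.4, 19.2]
tcp_rot: [179.8, 0.1, -68.0]
ft_force: [-0.2, -0.3, -0.7]
finger_gap: 85.0
```

Call:
apply_moves(targets="0 0 0 0 0 1 8.5; 0 0 0 0 0 1.7 8.5; 0 0 0 0 0 1.8 8.5; 0 0 0 0 0 1.8 5.5; 0 0 0 0 0 1.8 5.5")

```text
time: 21.5
tool_pos: [443.7, 80.6, 4.6]
tcp_rot: [-179.9, -0.0, -68.1]
ft_force: [-1.3, -0.7, 0.4]
finger_gap: 61.4
```

Call:
apply_moves(targets="0 0 0 0 0 0 5.5; 0 0 0 0 0 0 5.5; 0 0 0 0 0 0 5.5; 0 0 0 0 0 -2 5.5; 0 0 0 0 0 -5 5.5")

```text
time: 22.0
tool_pos: [440.7, 80.3, 52.3]
tcp_rot: [179.8, 0.1, -68.1]
ft_force: [0.7, -0.2, -1.1]
finger_gap: 61.5
```

Call:
apply_moves(targets="0 0 0 0.6 -2 -4 5.5; 0 0 0.13 1.6 -5.8 -6 5.5; 0 0 0.27 2.7 -9.7 -6 5.5; 0 0 0.4 3.8 -13.5 -6 5.5; 0 0 0.535 4.5 -16 -6 5.5")

```text
time: 22.5
tool_pos: [610.5, 98.5, 113.9]
tcp_rot: [-179.9, 0.0, -99.1]
ft_force: [0.2, 0.3, -1.1]
finger_gap: 61.8
```

Call:
apply_moves(targets="0 0 0 0 0 0 5.5; 0 0 0 0 0 0 5.5; 0 0 0 0 0 0 5.5; 0 0 0 0 0 0 5.5; 0 0 0 0 0 0 5.5")

```text
time: 23.0
tool_pos: [607.5, 98.3, 113.8]
tcp_rot: [-180.0, 0.0, -98.7]
ft_force: [0.1, 0.5, -1.6]
finger_gap: 61.4
```

Run:
```python
from fit import *
s=sense();im=snapshot("wrist");cv2.imwrite("pics/w11.png",im[:,:,::-1])
print(s['tool_pos'],s['tcp_rot'],s['finger_gap'])
C=cam("wrist",s);a=np.radians(-8.7)
P=lambda x,y,z:[608.5+x*np.cos(a)-y*np.sin(a),99.2+x*np.sin(a)+y*np.cos(a),z]
print(proj(C,[P(55,42.5,38),P(55,-42.5,38)]).round())
m=mask(im,'p');m[200:]=0;m[:,:220]=0;m[:,420:]=0;y,x=np.nonzero(m);print(y.min(),x.min(),x.max(),[ (x[y==r].min(),x[y==r].max()) for r in (135,140,145,150) if (y==r).any()])
```

```text
[607.498667    98.34875553 113.76477641] [-1.79985631e+02  4.07466985e-03 -9.87365597e+01] 61.43689605582011
[[130. 256.]
 [130. 379.]]
129 258 378 [(np.int64(258), np.int64(378)), (np.int64(258), np.int64(378)), (np.int64(258), np.int64(378)), (np.int64(259), np.int64(378))]
```

View pics/w11.png

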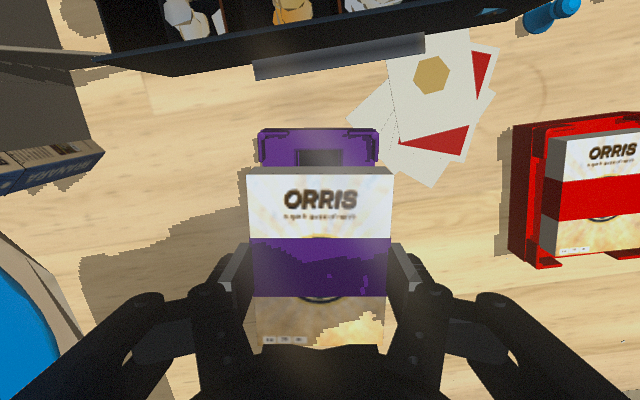

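Tray post corners at (258,130),(378,130), matching the model; deck parallel. Lower, release.

Call:
apply_moves(targets="0 0 0 -0.1 -0.1 1 5.5; 0 0 0 -0.1 -0.1 3 5.5; 0 0 0 -0.1 -0.1 5 5.5; 0 0 0 -0.1 -0.1 6 5.5; 0 0 0 -0.1 -0.1 6.5 5.5")

```text
time: 23.55
tool_pos: [608.0, 99.1, 46.6]
tcp_rot: [179.9, -0.0, -98.8]
ft_force: [-0.1, -1.0, -1.4]
finger_gap: 62.0
```

Call:
apply_moves(targets="0 0 0 0 0 0.7 5.5; 0 0 0 0 0 1.4 5.5; 0 0 0 0 0 2 5.5; 0 0 0 0 0 2 5.5; 0 0 0 0 0 2 5.5")

```text
time: 24.05
tool_pos: [609.5, 99.2, 28.7]
tcp_rot: [-180.0, 0.0, -98.8]
ft_force: [0.6, -0.2, -0.4]
finger_gap: 61.4
```

Call:
apply_moves(targets="0 0 0 0 0 0 7.5; 0 0 0 0 0 0 8.5; 0 0 0 0 0 0 8.5; 0 0 0 0 0 -2 8.5; 0 0 0 0 0 -5 8.5")

```text
time: 24.55
tool_pos: [607.1, 99.0, 76.4]
tcp_rot: [179.7, -0.1, -98.8]
ft_force: [-0.6, -0.5, -0.4]
finger_gap: 84.9
```

Call:
apply_moves(targets="0 0 0 0 0 -3 8.5; 0 0 0 0 0 -7 8.5; 0 0 0 0 0 -11 8.5; 0 0 0 0 0 -11 8.5; 0 0 0 0 0 -11 8.5")

```text
time: 25.05
tool_pos: [610.3, 99.3, 190.3]
tcp_rot: [-179.8, 0.0, -98.8]
ft_force: [-0.0, -0.2, -1.0]
finger_gap: 84.8
```

Run:
```python
from fit import *
s=sense();im=snapshot("wrist");cv2.imwrite("pics/w12.png",im[:,:,::-1])
C=cam("wrist",s);print(s['tool_pos'],s['ft_force'])
for n in("red_deck_mid","purple_deck_mid"):
    for r in place_of("wrist",n)[:1]: print(n,r,unproj(C,r['at'],33.5))
```

```text
[610.27934411  99.27804636 190.29632619] [-0.01474585 -0.19851789 -0.98041782]
red_deck_mid {'at': [174.0, 527.2], 'confidence': 0.64} [[ 587.11716753 -103.78008028   33.5       ]]
purple_deck_mid {'at': [182.1, 319.8], 'confidence': 0.82} [[610.21398946  98.88687685  33.5       ]]
```

View pics/w12.png

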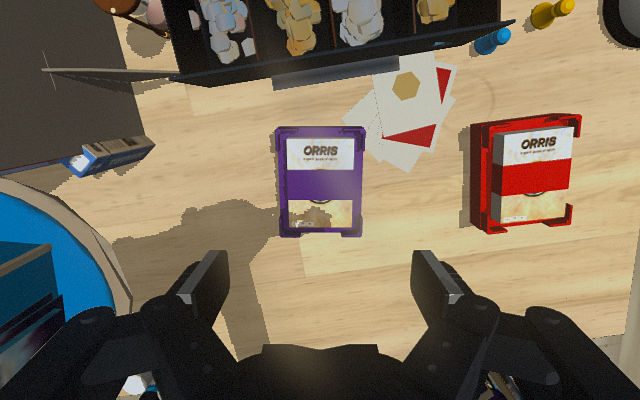

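Both packs lie flat inside their posts (purple at (320,182), red at (530,175)), within 2 mm of the tray middles. The pawns and the bell are untouched.

```bash
python3 -c "
from bench import *
print(hand_in(), sense()['time'])"
```

```text
the job is handed in; nothing more can be done
the job is handed in; nothing more can be done
```

Both kits are packed and the job is handed in, after about 25 s of robot time. Each die went into the dice slot of its colour's tray. The pack with that colour's band was then laid flat in the well over it.

- **Dice:** I saw both dice down in their slots in close-up pictures before covering them.
- **Packs:** in the last wrist picture both lay flat between the four posts. The network put each about 2 mm or less from the tray middle I had measured, and I placed each one lined up with its tray's long side.
- **Left alone:** the pawns, bell and sand timer looked untouched, and no unusual forces showed. I judged this by eye and did not re-measure their positions.
- **Readings that disagreed:** the finger opening read about 1.5 mm under the true object widths, and poses read just after fast moves were off by up to about 4 mm. I allowed for this where it mattered, and every grasp held.

The hand-in call gave no verdict, as expected. I took no fixed-camera picture after the last release.

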